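Lay the contrast plate under the microscope and trip its limit switch

TASK

The black-and-white contrast plate has been left standing on edge under the microscope: with a light push tip it over so that it lies flat on the microscope base, white face up and centred under the lens, without gripping it or knocking the microscope head. Then report the plate as loaded to the lamp's interlock: swing the arm of the roller-lever limit switch beside the microscope over by hand until it clicks, hold it there a moment, and let it spring back. Leave everything else on the bench where it is.

Things in the scene. Friction and masses are not known exactly. Their poses are not given: they have to be found in the camera images.
- scope: White stereo microscope, fixed. Origin on the bench straight below the lens; x points from its open front (robot side) to its back, y to its left, z up. Base: dark slab 20 mm thick, x -120 to +150, y -120 to +120 mm. A column at its back right corner (x 115, y -85) carries the head by an arm that stays at x > 0, y < 0, 240 mm or more above the bench.
- scope_head: Head over the base; origin at the centre of the lens face, 165 mm above the bench, axes as the microscope. Black lens barrel 58 mm across, 50 mm high; above it (215 to 335 mm over the bench) the white body, x -65 to +60, y -80 to +80 mm; eyepieces slant towards the robot from 310 to 400 mm up, to x -100. It overhangs the plate: reach in slanting from the front, below it.
- lens_axis (a point): The point on top of the microscope base straight below the lens, 20 mm above the bench, in the middle of a lighter grey rectangle 116 x 92 mm that marks the plate's place.
- plate_center (a point): Centre of the loose contrast plate, 110 mm long (its x, roughly along the microscope's x), 14 thick (its y), 80 tall (its z), 0.15 kg, on its long edge on the base about 47 mm left (microscope +y) of the lens axis. White face towards its +y (away from the lens axis), black towards -y.
- switch_foot (a point): Underside centre of the foot of the blue roller-lever limit switch, which is fixed to the bench to the left or right of the microscope. Foot 80 x 75 x 10 mm; housing from 10 to 95 mm above the bench, x -11 to +27 mm, y -21 to +21 mm. Its x points from the lever's side to the back, z up.
- roller (a point): Centre of the red roller, 24 mm across and 14 mm wide, at the end of the switch's steel lever. At rest the lever stands straight up and the roller is 150 mm above the bench, 70 mm above the pivot, at x -30.5 mm from the foot's centre. The pivot axis is the switch's x, so the roller swings sideways along the switch's y.
- switch_lever (a joint): Angle of the lever in rad: 0 straight up; positive when the roller swings to the switch's -y, negative to its +y. It can be swung either way as far as 0.9; a spring (0.25 N m per rad, about 2 N at the roller where it clicks) brings it back to 0. It clicks at 0.5 either way.
- amber_bottle: Bystander: brown glass bottle, 72 mm across, 130 mm tall. Origin under its centre.
- wash_bottle: Bystander: white wash bottle with red cap and spout, 68 mm across, 200 mm tall. Origin under its centre.
- slide_box: Bystander: flat blue slide box, 90 x 130 x 30 mm. Origin under its centre.
- green_cup: Bystander: green plastic cup, 72 mm across, 85 mm tall. Origin under its centre.
- petri_dish: Bystander: clear covered dish, 68 mm across, 19 mm tall, standing on the back left corner of the microscope base (left as seen from the robot). Origin under its centre.
- forceps: Bystander: steel forceps lying flat in front of the microscope, 130 mm long, 8 mm high. Origin under its centre.
- specimen_jar: Bystander: small glass jar with white lid, 64 mm across, 66 mm tall. Origin under its centre.
- plate: The same contrast plate; origin at the middle of the edge it stands on, 40 mm below its centre, axes as given there. Pushed on the white face near its top it tips over its lower edge (past about 10 degrees it falls by itself) and lands black face down on the grey rectangle; pushed low down it may slide.
Not all that is in view belongs to the job. What is shaped like the plate but green or red is not meant. Leave any turquoise or yellow look-alike of the part that bears switch_foot alone.

How it is judged (in metres and radians):
On the way, in this order (a step that is already met when the one before it is completed fails the run):
1. the plate lies flat on the microscope base, white face up, its centre within 30 mm of the point below the lens, and at rest (angle between plate_center's own y axis and vertical below 0.14 rad and horizontal distance between plate_center and lens_axis below 0.03 m and z of plate_center in the frame of scope below 0.032 m and linear speed of plate below 0.03 m/s), for 0.2 s.
2. the switch lever is swung beyond its click, 0.5 rad either way ((value of joint switch_lever above 0.5 rad or value of joint switch_lever below -0.5 rad)), for 0.1 s.
At the end, for the whole second after the job is handed in: the plate rests flat on the microscope base with its white face up (within about 8 degrees), its centre within 30 mm horizontally of the point below the lens, and the switch lever is back upright within 0.1 rad (angle between plate_center's own y axis and vertical below 0.14 rad and horizontal distance between plate_center and lens_axis below 0.03 m and z of plate_center in the frame of scope below 0.032 m and linear speed of plate below 0.02 m/s and value of joint switch_lever between -0.1 and 0.1 rad); the robot touches nothing.
It fails at once if the plate is gripped or pushed hard (more than 12 N from the fingers or the arm) (contact force between plate and the fingers above 12 N or contact force between plate and the arm above 12 N).
It fails at once if the microscope head is knocked (more than 8 N) (contact force between scope_head and anything else above 8 N).
It fails at once if a bystander is shifted by more than 30 mm (distance of any of amber_bottle, wash_bottle, slide_box, green_cup, petri_dish, forceps, specimen_jar from where it was at the start of the episode above 0.03 m).
It also fails if it takes over 64 s, if anything falls off the work surface, if the arm or the gripper's body presses on something with over 40 N, if the wrist force passes 120 N, or if a joint passes its speed limit or range.

ROBOT

A 7-joint arm with a two-finger parallel gripper is mounted at the origin on the work surface. World frame = base frame: x ahead of the robot, y to its left, z up, the work surface at z = 0. Lengths are in m, angles in degrees, forces in N, time in s.
With the tool pointing down it reaches from about 0.425 to 0.875 m from the base axis. Payload 9.9 kg.
Tool frame: the origin (TCP) lies midway between the tips of the shut fingers; the grasp point (between the pads) lies 19 mm behind it; z points along the fingers, y is the direction in which the jaws open and shut (so a half turn about z gives the same grasp; the last joint's range is limited). The gripper opens to 85 mm and grips with 20 to 120 N. Pads are 22 mm wide; open, the fingers measure 114 mm over their backs; the gripper's body (76 mm by 85 mm) begins 54 mm behind the grasp point. The pads swing forward as they close: fully open they stand 13 mm farther back than shut.
Start: joints at [61.261, 32.985, 1.427, 82.34, -0.859, 64.687, -3.237], TCP at [0.274, -0.617, 0.231] pointing down, gripper open.
Joint ranges: [-157.87, 157.87], [-19.46, 123.44], [-87.15, 90], [11.01, 140.99], [-62.26, 242.26], [9.8, 113.94], [-161.44, 161.44]. Speed limits (degrees/s): [127.2, 127.2, 172.46, 172.46, 180, 180, 180].

INTERFACE

Orientations are given as a 3x3 rotation matrix whose columns are the frame's x, y, z axes.
In Python, from workcell import bot gives the robot as it stands. Calls block until the motion is done:
- bot.goto(position, orientation): joint-space move of the TCP to a pose.
- bot.movel(position, frame=None, speed=0.15): straight line of the TCP; frame=None keeps the orientation; speed is the mean speed in m/s.
- bot.move_joints(angles): joint-space move.
- bot.move_gripper(opening): finger opening in m; the grip force is fixed at half the most; returns when the fingers have stopped.
- bot.hold(seconds).
- bot.inverse_kinematics(position, orientation): joint angles nearest the present ones, or None.
- bot.get_image(name): name is "side" or "top"; returns (picture, depth): 384x512x3 uint8, red, green, blue; 384x512 float32, m along the optical axis (not along the pixel's ray), 0 where there is no reading.
- bot.camera_info(name): a dict with "K" (3x3 intrinsics, pixels), "world_from_camera" (4x4, takes a point from camera to world coordinates). Camera axes: x right, y up, looking along -z (the intrinsics and any distortion apply to the point x, -y, -z); pixel columns grow to the right and rows downward; lengths in m; the calibration is good to about 2 mm. A picture is of the moment at which its call begins. camera_info takes no time and is no camera call.
A pose or a line that the arm cannot do raises bot.MotionError and nothing moves.
- bot.close_job(): hands the job in, once; it reports no verdict.
Trained networks look in the newest picture that a camera, given by its name, has taken for a name from the list of things; names that differ only in an ending like _2 or _b are one class to them, and where a whole thing is asked for, a point or a joint stands for the part that bears it (a point fixed in the world has none). Each returns a list of dicts, best first, with "score" (0 to 1); they miss things now and then, are a little off and sometimes report something else, mostly with a low value. They report only what shows in the picture. A call takes as long as a camera call. They do not tell look-alikes from the thing itself.
- bot.boxes_of(camera, thing): "position" ([column, row] in pixels, amid what is visible of it).
Readings, each from a call of its own:
- bot.current_time(): time.
- bot.current_qpos(): joint angles.
- bot.current_qvel(): joint speeds.
- bot.current_joint_efforts(): joint torques, N m.
- bot.current_tool_pos(): TCP position.
- bot.current_ee_rot(): TCP orientation.
- bot.current_ft_force(): force on the tool from outside, world axes, zero at the start.
- bot.current_torque(): the same for the moment, N m.
- bot.current_grip_width(): finger opening in m.
Only numpy, scipy, OpenCV 4.12 (cv2) and the standard library are available. Lean on these libraries where they do the work, as an engineer would, in place of code of your own. Each camera call takes 0.05 s, during which the arm holds its last target. There are 200 camera calls.

## Working session

There is one attempt and no reset: what is moved stays moved. The work goes in short steps, each a Python script; the robot and the scene stay as the last script left them, time stands still between calls to the robot, and variables do not carry over. Pictures are saved under pics/ and viewed, on a budget of 10 in all, crops included, one or two more only if the job needs it, and the job is handed in when it is done.

```bash
mkdir -p pics; cat > h.py <<'E'
import numpy as np, cv2
from workcell import bot
def snap(n):
    im,d=bot.get_image(n); np.savez(f'pics/{n}.npz',im=im,d=d)
    return im,d
def w(n,u,v,d):
    ci=bot.camera_info(n);K=ci['K'];T=ci['world_from_camera']
    K=np.array(K);T=np.array(T)
    x=(u-K[0,2])/K[0,0]*d;y=(v-K[1,2])/K[1,1]*d
    return (T@np.stack([x,-y,-d,np.ones_like(d)*1.0]))[:3] if np.ndim(d) else (T@np.array([x,-y,-d,1]))[:3]
E
python3 - <<'E'
from h import *
for n in('side','top'):
    im,d=snap(n); cv2.imwrite(f'pics/{n}0.png',cv2.resize(im[:,:,::-1],(768,576)))
    ci=bot.camera_info(n); print(n,np.round(ci['world_from_camera'],3).tolist(),np.round(ci['K'],1).tolist(),[k for k in ci])
    for t in ['scope','scope_head','plate','switch_foot','roller','petri_dish','forceps','green_cup','amber_bottle','wash_bottle','slide_box','specimen_jar']:
        for b in bot.boxes_of(n,t)[:3]:
            u,v=b['position'];z=float(d[int(v),int(u)]); print(t,round(b['score'],2),np.round([u,v]),np.round(w(n,u,v,z),3))
print(bot.current_time())
E
```

```text
side [[-0.707, 0.443, -0.552, -0.142], [-0.708, -0.431, 0.56, 0.664], [0.01, 0.787, 0.617, 0.848], [0.0, 0.0, 0.0, 1.0]] [[435.3, 0.0, 255.1], [0.0, 435.3, 196.2], [0.0, 0.0, 1.0]] ['K', 'world_from_camera']
scope 0.8 [225. 167.] [0.531 0.087 0.243]
scope_head 0.63 [221. 142.] [0.54  0.088 0.312]
plate 0.83 [276. 178.] [ 0.599 -0.181  0.042]
plate 0.69 [210. 209.] [0.581 0.103 0.091]
plate 0.63 [141. 240.] [0.663 0.279 0.035]
switch_foot 0.97 [228. 304.] [0.327 0.269 0.063]
switch_foot 0.8 [173. 284.] [0.472 0.313 0.046]
switch_foot 0.57 [125. 320.] [0.455 0.452 0.058]
roller 0.77 [178. 256.] [0.447 0.304 0.154]
roller 0.72 [236. 282.] [0.304 0.266 0.153]
roller 0.52 [131. 295.] [0.436 0.433 0.14 ]
petri_dish 0.88 [182. 206.] [0.702 0.114 0.037]
forceps 0.55 [275. 258.] [0.387 0.047 0.005]
green_cup 0.62 [221. 174.] [0.536 0.097 0.225]
green_cup 0.57 [167. 352.] [0.351 0.421 0.019]
green_cup 0.51 [337. 139.] [ 0.561 -0.441  0.095]
amber_bottle 0.72 [182. 206.] [0.696 0.115 0.039]
amber_bottle 0.64 [344. 179.] [ 0.418 -0.285  0.081]
wash_bottle 0.77 [335. 139.] [ 0.565 -0.436  0.096]

[... 565 characters left out ...]
 0.585 -0.179  0.082]
plate 0.49 [395. 178.] [ 0.574 -0.442  0.12 ]
switch_foot 0.96 [135. 214.] [0.465 0.425 0.063]
switch_foot 0.76 [172. 207.] [0.484 0.295 0.092]
switch_foot 0.74 [169. 211.] [0.461 0.292 0.159]
roller 0.56 [180. 257.] [0.318 0.252 0.161]
roller 0.47 [127. 217.] [0.442 0.422 0.162]
forceps 0.5 [249. 243.] [ 0.371  0.042 -0.001]
green_cup 0.7 [130. 257.] [0.326 0.456 0.003]
amber_bottle 0.66 [134. 175.] [0.609 0.446 0.031]
amber_bottle 0.38 [168. 213.] [0.454 0.296 0.155]
wash_bottle 0.57 [397. 176.] [ 0.58  -0.448  0.127]
wash_bottle 0.44 [253. 170.] [0.541 0.019 0.37 ]
slide_box 0.72 [134. 172.] [0.622 0.449 0.025]
specimen_jar 0.81 [380. 254.] [ 0.327 -0.392  0.07 ]
1.3
```

View pics/side0.png

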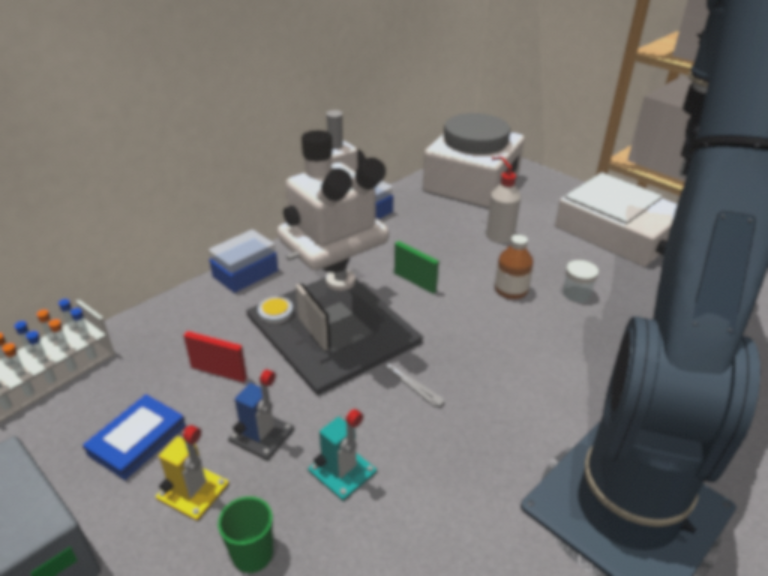

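View pics/top0.png

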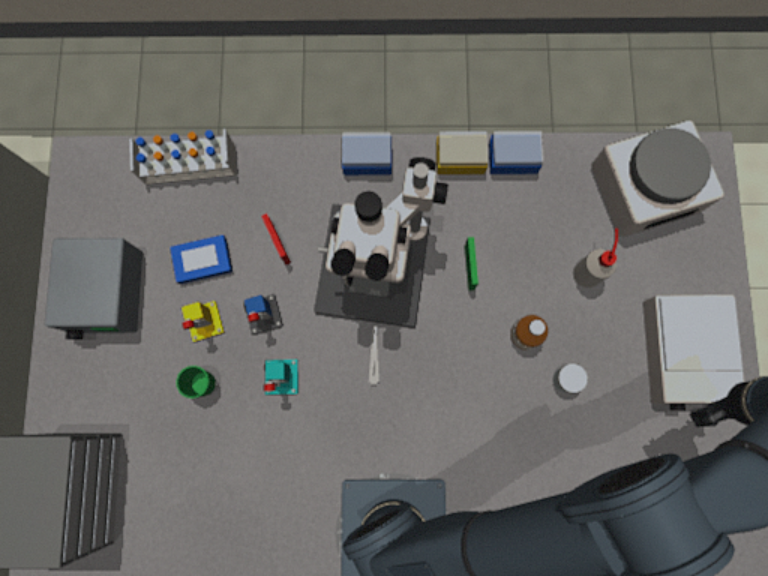

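Candidates for the plate (side view, 768x576 picture): grey-white plate on the base at (312,318) is the right one. The green plate at (415,267) and the red one at (215,357) are decoys. For the switch, blue at (260,415) is right; turquoise (340,455) and yellow (190,475) are decoys. Next I measure from depth and check with a close crop.

```bash
cat > m.py <<'E'
from h import *
vv,uu=np.mgrid[:384,:512]
def cloud(n):
    f=np.load(f'pics/{n}.npz');d=f['d'].astype(float);ok=d>0
    return w(n,uu[ok],vv[ok],d[ok]).T,f['im'][ok],uu[ok],vv[ok],f['im']
def box(P,lo,hi): return np.all((P>lo)&(P<hi),1)
E
python3 - <<'E'
from m import *
for n in('side','top'):
    P,C,u,v,im=cloud(n)
    m=box(P,[.4,-.25,.014],[.85,.2,.027])
    Q=P[m];dark=C[m].mean(1)<100
    Q=Q[dark]
    H=np.zeros((460,460),np.uint8);ij=((Q[:,:2]-[.4,-.25])/.001).astype(int);H[ij[:,0],ij[:,1]]=255
    H=cv2.morphologyEx(H,cv2.MORPH_CLOSE,np.ones((9,9)));H=cv2.morphologyEx(H,cv2.MORPH_OPEN,np.ones((9,9)))
    k,lab,st,_=cv2.connectedComponentsWithStats(H);b=1+np.argmax(st[1:,4]);p=np.argwhere(lab==b).astype(np.float32)
    r=cv2.minAreaRect(p);print(n,'base',np.round(cv2.boxPoints(r)*.001+[.4,-.25],3).tolist(),np.round(r[1],0),r[2],'z',np.median(Q[:,2]))
    m=box(P,[.45,.02,.035],[.72,.2,.115]);Q=P[m];cc=C[m]
    print('plate pts',len(Q),Q.min(0).round(3),Q.max(0).round(3))
    np.save(f'pics/pl_{n}.npy',np.c_[Q,cc])
    m=box(P,[.40,.24,.01],[.56,.36,.18]);Q=P[m];cc=C[m].astype(int)
    bl=(cc[:,2]>cc[:,0]+40)&(cc[:,2]>cc[:,1]+20);rd=(cc[:,0]>cc[:,1]+60)&(cc[:,0]>cc[:,2]+60)&(Q[:,2]>.12)
    for nm,s in(('blue',bl),('red',rd)):
        q=Q[s]; print(nm,len(q),np.round(np.percentile(q,[3,50,97],axis=0),3).tolist()) if len(q) else 0
    q=Q[bl&(Q[:,2]>.085)]; 
    if len(q): print('housing top',cv2.minAreaRect((q[:,:2]*1000).astype(np.float32)))
    q=Q[(Q[:,2]<.018)]
    if len(q): print('foot lowz',len(q))
im=np.load('pics/side.npz')['im']
cv2.imwrite('pics/crop1.png',cv2.resize(im[160:310,140:290,::-1],(600,600),interpolation=cv2.INTER_CUBIC))
E
```

```text
side base [[0.452, -0.053], [0.716, -0.093], [0.752, 0.144], [0.488, 0.184]] [240. 268.] 81.34745788574219 z 0.019672291319282942
plate pts 696 [0.55  0.072 0.035] [0.72  0.142 0.103]
blue 199 [[0.477, 0.291, 0.09], [0.495, 0.31, 0.095], [0.514, 0.327, 0.097]]
red 53 [[0.451, 0.289, 0.153], [0.457, 0.299, 0.159], [0.465, 0.306, 0.163]]
housing top ((496.1290283203125, 305.9165954589844), (35.548133850097656, 41.6678466796875), 17.64103126525879)
foot lowz 225
top base [[0.455, -0.054], [0.668, -0.086], [0.704, 0.15], [0.491, 0.183]] [239. 216.] 81.28254699707031 z 0.019239788844066297
plate pts 32 [0.553 0.092 0.037] [0.713 0.14  0.102]
blue 131 [[0.484, 0.283, 0.08], [0.499, 0.303, 0.093], [0.516, 0.324, 0.1]]
red 28 [[0.455, 0.285, 0.15], [0.462, 0.294, 0.157], [0.469, 0.302, 0.164]]
housing top ((499.0484313964844, 305.20770263671875), (35.51686096191406, 41.5296630859375), 12.238253593444824)
foot lowz 90
```

View pics/crop1.png

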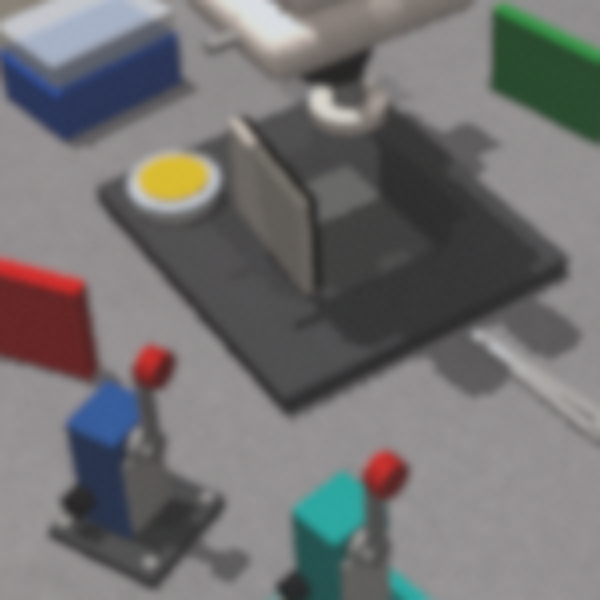

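```bash
cat >> h.py <<'E'
a=np.radians(-8.6);SX=np.array([np.cos(a),np.sin(a),0]);SY=np.array([-np.sin(a),np.cos(a),0]);L=np.array([.589,.0475,0.])
def S(x,y,z): return L+SX*x+SY*y+np.array([0,0,z])
def inS(P): q=np.asarray(P)-L; return np.c_[q@SX,q@SY,q[...,2]]
def R(az,p,mode):
    az,p=np.radians([az,p]);z=np.array([np.cos(az)*np.cos(p),np.sin(az)*np.cos(p),-np.sin(p)])
    hz=np.array([-np.sin(az),np.cos(az),0])
    if mode[0]=='y': y=hz*(1 if mode[1]=='+' else -1);x=np.cross(y,z)
    else: x=hz*(1 if mode[1]=='+' else -1);y=np.cross(z,x)
    return np.c_[x,y,z]
E
python3 - <<'E'
from h import *
A=np.load('pics/pl_side.npy');Q=inS(A[:,:3]);m=(Q[:,0]<65)&(Q[:,1]<.08)
q=Q[Q[:,0]<.06];print(np.percentile(q,[1,50,99],axis=0).round(3).tolist())
for z0 in(.04,.055,.07,.085):
  s=q[(abs(q[:,2]-z0)<.008)];print(z0,len(s),s[:,0].min().round(3),s[:,0].max().round(3),np.polyfit(s[:,0],s[:,1],1).round(3))
t=q[q[:,2]>.096];print('top',len(t),cv2.minAreaRect((t[:,:2]*1000).astype(np.float32)))
print(bot.current_ee_rot(),bot.current_ft_force())
for az in(-10,-25):
 for p in(30,40,50):
  for mo in('y+','y-','x+','x-'):
   r=R(az,p,mo);k=[]
   for X in(S(-.02,.1,.09),S(-.02,.03,.09),S(-.2,.15,.2)):
     j=bot.inverse_kinematics(X,r);k.append(None if j is None else np.round(j).astype(int).tolist())
   print(az,p,mo,k)
E
```

```text
[[-0.045, 0.036, 0.036], [-0.005, 0.049, 0.079], [0.058, 0.056, 0.102]]
0.04 69 -0.044 0.059 [-0.032  0.05 ]
0.055 84 -0.045 0.06 [-0.032  0.05 ]
0.07 80 -0.044 0.058 [-0.034  0.05 ]
0.085 88 -0.045 0.057 [-0.032  0.05 ]
top 141 ((7.095462799072266, 44.703643798828125), (15.331798553466797, 104.67373657226562), 85.02084350585938)
[[ 9.13974822e-01  4.05770901e-01 -3.01299632e-05]
 [ 4.05770901e-01 -9.13974822e-01  2.20041588e-05]
 [-1.86093804e-05 -3.23371094e-05 -9.99999999e-01]] [ 0.40379977  0.21887394 -1.49688537]
-10 30 y+ [None, None, None]
-10 30 y- [None, None, None]
-10 30 x+ [None, None, None]
-10 30 x- [None, None, None]
-10 40 y+ [None, None, None]
-10 40 y- [None, None, None]
-10 40 x+ [None, None, None]
-10 40 x- [None, None, None]
-10 50 y+ [[10, 54, -74, 134, 104, 82, -46], [18, 52, -74, 139, 107, 78, -45], [-11, 29, -74, 138, 76, 72, -56]]
-10 50 y- [[-18, 35, -24, 135, 114, 45, 116], [-2, 36, -36, 140, 119, 51, 118], [-11, 29, -74, 138, 76, 72, 124]]
-10 50 x+ [[10, 54, -74, 134, 104, 82, -136], [18, 52, -74, 139, 107, 78, -135], [-74, 16, 14, 140, 76, 35, -140]]
-1
[... 645 characters left out ...]
[-24, 41, -74, 134, 70, 98, 103]]
-25 40 x+ [[-1, 62, -74, 132, 100, 106, -154], [5, 61, -74, 139, 102, 104, -156], [-82, 26, 14, 136, 68, 48, -154]]
-25 40 x- [[-7, 54, -62, 132, 100, 93, 22], [5, 61, -74, 139, 102, 104, 24], [-24, 41, -74, 134, 70, 98, 13]]
-25 50 y+ [[-48, 37, 13, 129, 99, 28, -69], [12, 54, -74, 134, 97, 87, -55], [-15, 34, -74, 131, 68, 84, -64]]
-25 50 y- [[-49, 37, 14, 129, 99, 27, 110], [-34, 34, 1, 135, 111, 35, 105], [-15, 34, -74, 131, 68, 84, 116]]
-25 50 x+ [[4, 56, -74, 128, 95, 90, -145], [12, 54, -74, 134, 97, 87, -145], [-66, 19, 1, 132, 60, 47, -140]]
-25 50 x- [[-7, 43, -49, 128, 94, 67, 32], [12, 54, -74, 134, 97, 87, 35], [-15, 34, -74, 131, 68, 84, 26]]
```

```bash
python3 - <<'E'
from h import *
for az,p in((-25,40),(-30,40),(-30,35),(-25,45)):
 for mo in('x-','y+','y-'):
  r=R(az,p,mo)
  print(az,p,mo,[ (lambda j:None if j is None else np.round(j).astype(int).tolist())(bot.inverse_kinematics(X,r)) for X in(np.array([.38,-.1,.38]),S(-.2,.14,.22),S(-.01,.095,.087),S(-.01,.036,.087))])
bot.movel([.2,-.42,.38],speed=.2)
bot.move_gripper(0.0)
print(bot.current_time(),np.round(bot.current_qpos()),bot.current_grip_width())
E
```

```text
-25 40 x- [None, [-22, 37, -74, 134, 68, 95, 16], [-5, 55, -62, 132, 101, 93, 24], [5, 62, -74, 137, 103, 104, 26]]
-25 40 y+ [None, [-22, 37, -74, 134, 68, 95, -74], [-5, 55, -62, 132, 101, 93, -66], [5, 62, -74, 137, 103, 104, -64]]
-25 40 y- [None, [-22, 37, -74, 134, 68, 95, 106], [-36, 41, -11, 133, 104, 55, 101], [-14, 44, -36, 138, 107, 72, 104]]
-30 40 x- [None, [-23, 39, -74, 131, 66, 99, 14], [-20, 45, -36, 129, 96, 73, 18], [-1, 54, -62, 134, 100, 93, 20]]
-30 40 y+ [None, [-23, 39, -74, 131, 66, 99, -76], [-20, 45, -36, 129, 96, 73, -72], [-1, 54, -62, 134, 100, 93, -70]]
-30 40 y- [None, [-23, 39, -74, 131, 66, 99, 104], [-45, 42, 1, 130, 98, 47, 101], [-23, 42, -24, 135, 103, 64, 101]]
-30 35 x- [None, [-27, 43, -74, 132, 66, 106, 8], [-23, 49, -36, 130, 98, 80, 13], [-4, 58, -62, 136, 101, 102, 16]]
-30 35 y+ [None, [-27, 43, -74, 132, 66, 106, -82], [-23, 49, -36, 130, 98, 80, -77], [-4, 58, -62, 136, 101, 102, -74]]
-30 35 y- [None, [-27, 43, -74, 132, 66, 106, 98], [-39, 45, -11, 131, 99, 62, 98], [-18, 48, -36, 136, 103, 80, 99]]
-25 45 x- [None, [-18, 34, -74, 132, 68, 88, 23], [-9, 46, -49, 130, 98, 74, 26], [9, 58, -74, 135, 101, 95, 31]]
-25 45 y+ [None, [-18, 34, -74, 132, 68, 88, -67], [-9, 46, -49, 130, 98, 74, -64], [9, 58, -74, 135, 101, 95, -59]]
-25 45 y- [None, [-18, 34, -74, 132, 68, 88, 113], [-42, 38, 1, 131, 104, 41, 104], [-19, 39, -24, 136, 107, 56, 107]]
3.5083 [58.  8.  1. 97. -0. 74. -7.] -0.00029902791950427084
```

```bash
python3 - <<'E'
from h import *
r=R(-30,40,'x-')
for az,p in((-25,85),(-25,70),(-30,60),(30,85)):
  for X in([.32,.2,.42],[.34,.22,.36]):
    j=bot.inverse_kinematics(np.array(X),R(az,p,'x-'));print(az,p,X,None if j is None else np.round(j))
    j=bot.inverse_kinematics(np.array(X),R(az,p,'y-'));print('  y-',None if j is None else np.round(j))
E
```

```text
-25 85 [0.32, 0.2, 0.42] [-59.  -3.  14. 104.   6.  78. 109.]
  y- [  60.  -14.  -81.  102.  -11.   77. -134.]
-25 85 [0.34, 0.22, 0.36] [ 23.   8. -74. 107.  13.  70. 100.]
  y- [ -93.    1.   51.  109.    4.   68. -158.]
-25 70 [0.32, 0.2, 0.42] [-31.  -5. -24. 109.  18.  74.  95.]
  y- [  38.  -17.  -71.  108.    1.   67. -149.]
-25 70 [0.34, 0.22, 0.36] [ 19.   2. -77. 112.  24.  67.  87.]
  y- [-145.  -18.   67.  115.   37.   80.  156.]
-30 60 [0.32, 0.2, 0.42] [-13.  -4. -50. 111.  28.  75.  79.]
  y- [-98.  -6.  26. 113.  32.  81. 160.]
-30 60 [0.34, 0.22, 0.36] [ -7.   4. -62. 115.  35.  72.  66.]
  y- [  3.   6. -75. 115.  37.  74. 154.]
30 85 [0.32, 0.2, 0.42] [-100.  -10.   49.  106.   10.   77.  157.]
  y- [ 57. -14. -76. 103. -15.  76. -76.]
30 85 [0.34, 0.22, 0.36] [-129.  -15.   72.  111.   18.   70.  148.]
  y- [ -29.    1.  -11.  109.    1.   65. -101.]
```

```bash
python3 - <<'E'
from h import *
bot.goto(np.array([.32,.2,.42]),R(-30,60,'x-'))
r=R(-30,40,'x-')
bot.goto(S(-.2,.14,.24),r)
print(bot.current_time(),np.round(bot.current_qpos()),np.round(bot.current_ft_force(),2))
try:
    bot.movel(S(-.01,.095,.088),speed=.1)
except bot.MotionError as e: print('err',e)
print(bot.current_time(),inS(bot.current_tool_pos()[None] if hasattr(bot.current_tool_pos(),'shape') else [bot.current_tool_pos()]),np.round(bot.current_qpos()),np.round(bot.current_ft_force(),2))
im,d=snap('side');cv2.imwrite('pics/s2.png',cv2.resize(im[110:310,120:320,::-1],(600,600),interpolation=cv2.INTER_CUBIC))
E
```

```text
6.7167 [-30.  29. -58. 130.  65.  86.  22.] [-0.64 -1.45 -0.25]
9.3417 [[-0.01010047  0.09523269  0.08823007]] [-15.  48. -45. 129.  96.  80.  19.] [-0.77 -0.35 -0.45]
```

View pics/s2.png

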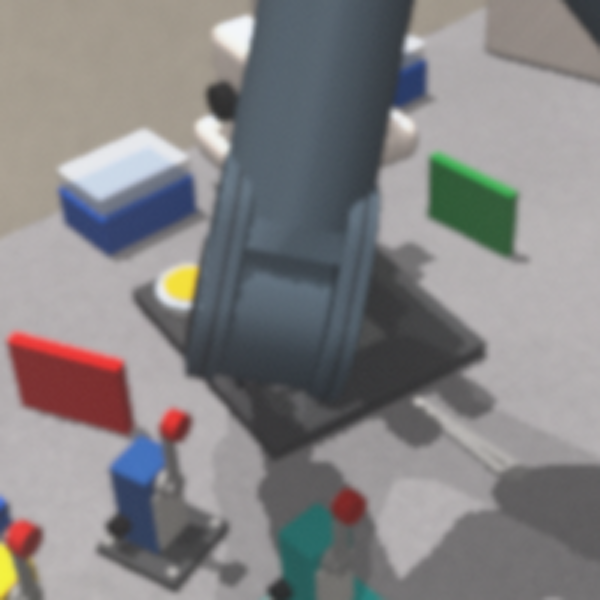

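The wrist hides the plate from the side camera, nothing has been disturbed, and the blue switch is untouched. I push now, then back out to look.

```bash
python3 - <<'E'
from h import *
for y in(.07,.062,.055,.048,.042,.038):
    bot.movel(S(-.01,y,.088),speed=.03); print(y,np.round(bot.current_ft_force(),2))
bot.hold(.4)
bot.movel(S(-.01,.095,.09),speed=.1)
bot.movel(S(-.2,.14,.24),speed=.2)
bot.goto(np.array([.32,.2,.42]),R(-30,60,'x-'))
print(bot.current_time())
im,d=snap('side');cv2.imwrite('pics/s3.png',cv2.resize(im[110:310,120:320,::-1],(600,600),interpolation=cv2.INTER_CUBIC))
E
```

```text
0.07 [ 0.06 -0.62  0.09]
0.062 [0.58 0.39 1.12]
0.055 [-1.08  1.26  0.26]
0.048 [-0.52 -0.37  0.19]
0.042 [-0.22 -0.02 -0.08]
0.038 [-0.6  -0.31 -0.8 ]
15.6583
```

View pics/s3.png

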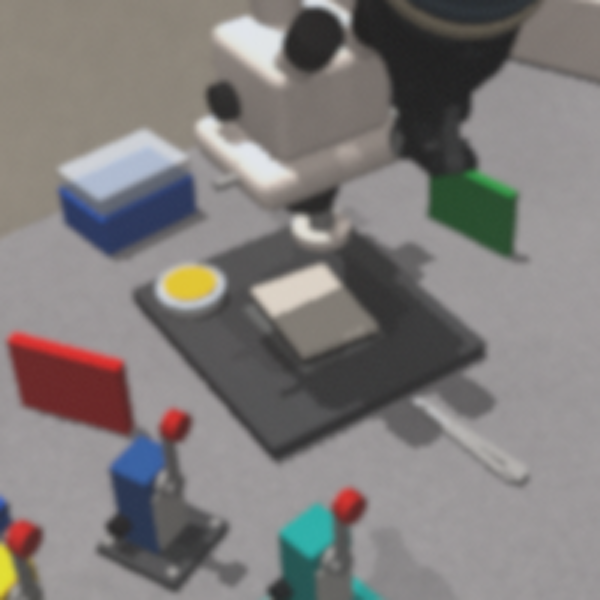

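The plate lies flat, white face up, at crop (315,310). I measure its centre and prepare the switch approach.

```bash
python3 - <<'E'
from m import *
P,C,u,v,im=cloud('side');Q=inS(P);m=box(Q,[-.1,-.08,.028],[.075,.075,.042]);q=Q[m]
print(len(q),np.median(q[:,2]),cv2.minAreaRect((q[:,:2]*1000).astype(np.float32)),np.percentile(q,[2,98],axis=0).round(3).tolist())
# switch frame
y=np.radians(14);rx=np.array([.4595,.296])
for mo in('y+','y-','x+','x-'):
  for az in(14,-76,):
    for z in(.23,.128):
      for off in(-.06,.02):
        p=np.r_[rx+off*np.array([-np.sin(y),np.cos(y)]),z]
        j=bot.inverse_kinematics(p,R(az,89.9,mo));print(mo,az,z,off,None if j is None else np.round(j).astype(int).tolist())
print(np.round(bot.current_qpos()))
E
```

```text
756 0.03351941076212961 ((10.767135620117188, 16.684402465820312), (127.50861358642578, 117.71527862548828), 83.58055114746094) [[-0.049, -0.044, 0.029], [0.063, 0.039, 0.037]]
y+ 14 0.23 -0.06 [10, 32, -65, 103, 32, 66, 39]
y+ 14 0.23 0.02 [2, 35, -67, 100, 35, 69, 29]
y+ 14 0.128 -0.06 [6, 38, -60, 110, 40, 55, 31]
y+ 14 0.128 0.02 [-2, 41, -62, 107, 43, 59, 22]
y+ -76 0.23 -0.06 [1, 26, -49, 103, 23, 61, -42]
y+ -76 0.23 0.02 [-8, 28, -49, 100, 24, 63, -50]
y+ -76 0.128 -0.06 [-2, 33, -46, 111, 32, 49, -50]
y+ -76 0.128 0.02 [-10, 35, -46, 107, 32, 51, -58]
y- 14 0.23 -0.06 [-74, 42, 78, 106, -44, 70, -58]
y- 14 0.23 0.02 [-80, 44, 78, 103, -46, 73, -66]
y- 14 0.128 -0.06 [-69, 45, 65, 113, -50, 56, -55]
y- 14 0.128 0.02 [-78, 55, 78, 110, -59, 69, -55]
y- -76 0.23 -0.06 [-2, 25, -42, 103, 19, 59, 142]
y- -76 0.23 0.02 [-7, 29, -50, 100, 25, 63, 129]
y- -76 0.128 -0.06 [-3, 33, -43, 111, 30, 48, 132]
y- -76 0.128 0.02 [-6, 37, -53, 107, 37, 54, 118]
x+ 14 0.23 -0.06 [1, 26, -49, 103, 22, 61, -42]
x+ 14 0.23 0.02 [-8, 28, -49, 100, 24, 62, -50]
x+ 14 0.128 -0.06 [-1, 33, -46, 111, 32, 49, -50]
x+ 14 0.128 0.02 [-10, 35, -46, 107, 32, 51, -58]
x+ -76 0.23 -0.06 [-74, 42, 78, 106, -44, 70, -58]
x+ -76 0.23 0.02 [-80, 45, 78, 102, -46, 73, -66]
x+ -76 0.128 -0.06 [-69, 45, 65, 113, -50, 57, -55]
x+ -76 0.128 0.02 [-78, 55, 78, 110, -59, 69, -55]
x- 14 0.23 -0.06 [-2, 25, -42, 103, 19, 59, 142]
x- 14 0.23 0.02 [-7, 29, -50, 100, 25, 63, 129]
x- 14 0.128 -0.06 [-3, 33, -43, 111, 30, 48, 132]
x- 14 0.128 0.02 [-6, 37, -53, 107, 37, 54, 118]
x- -76 0.23 -0.06 [10, 32, -65, 103, 32, 66, 39]
x- -76 0.23 0.02 [2, 35, -67, 100, 35, 69, 29]
x- -76 0.128 -0.06 [6, 38, -60, 110, 40, 56, 31]
x- -76 0.128 0.02 [-2, 41, -62, 107, 43, 59, 22]
[ -2.  -5. -59. 111.  27.  74.  81.]
```

Plate centre is about 7 mm from the lens axis and its top is at 34 mm, so step 1 is met. Next, push the switch roller towards its +y from the free side.

```bash
python3 - <<'E'
from m import *
y=np.radians(14);Y=np.array([-np.sin(y),np.cos(y)]);rx=np.array([.460,.296]);r=R(14,89.9,'x+')
T=lambda off,z:np.r_[rx+off*Y,z]
bot.goto(T(-.07,.26),r); bot.movel(T(-.07,.123),speed=.15)
for o in(-.035,-.02,-.005,.008,.02):
    bot.movel(T(o,.123),speed=.06); bot.hold(.1); F=np.mean([bot.current_ft_force() for _ in range(1)],0); print(o,'F along y',round(float(F[:2]@Y),2),np.round(F,2))
bot.hold(.5)
for n in('side','top'):
    snap(n);P,C,u,v,im=cloud(n);C=C.astype(int)
    m=box(P,[.38,.22,.115],[.54,.39,.18])&(C[:,0]>C[:,1]+50)&(C[:,0]>C[:,2]+50);q=P[m]
    print(n,len(q),np.median(q,0).round(3) if len(q) else 0,'disp',((q[:,:2]-rx)@Y).mean() if len(q) else 0)
im=np.load('pics/side.npz')['im'];cv2.imwrite('pics/s4.png',cv2.resize(im[180:330,100:250,::-1],(600,600),interpolation=cv2.INTER_CUBIC))
print(bot.current_time())
E
```

```text
-0.035 F along y 0.65 [-0.09  0.65 -0.72]
-0.02 F along y 1.08 [-0.75  0.93 -0.28]
-0.005 F along y -0.4 [-0.12 -0.45  0.68]
0.008 F along y -1.56 [-0.12 -1.63  1.49]
0.02 F along y -3.14 [ 0.87 -3.02 -0.05]
side 77 [0.443 0.34  0.143] disp 0.04609155728809933
top 0 0 disp 0
21.925
```

View pics/s4.png

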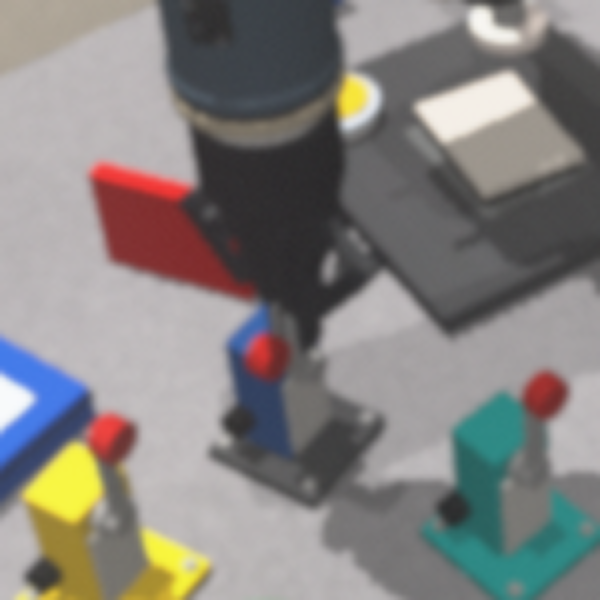

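The lever is deflected about 43 mm at the roller (roughly 0.65 rad, past the 0.5 rad click), with the roller at crop (268,355). I release it, retreat and check.

```bash
python3 - <<'E'
from m import *
y=np.radians(14);Y=np.array([-np.sin(y),np.cos(y)]);rx=np.array([.460,.296])
T=lambda off,z:np.r_[rx+off*Y,z]
bot.movel(T(-.07,.123),speed=.08); bot.movel(T(-.07,.30),speed=.2)
bot.goto(np.array([.32,.2,.42]),R(-30,60,'x-')); bot.hold(.5)
snap('side');snap('top');P,C,u,v,im=cloud('side');C=C.astype(int)
m=box(P,[.38,.22,.115],[.54,.39,.18])&(C[:,0]>C[:,1]+50)&(C[:,0]>C[:,2]+50);q=P[m];print('roller',np.median(q,0).round(3),((q[:,:2]-rx)@Y).mean())
Q=inS(P);q=Q[box(Q,[-.1,-.08,.028],[.075,.062,.042])];print('plate',np.median(q[:,2]),np.percentile(q,[2,98],axis=0).round(3).tolist())
print(bot.current_time(),np.round(bot.current_ft_force(),2))
cv2.imwrite('pics/s5.png',cv2.resize(im[:,:,::-1],(768,576)))
E
```

```text
roller [0.457 0.299 0.159] 0.003146446186965218
plate 0.033442856440192126 [[-0.049, -0.043, 0.03], [0.061, 0.037, 0.037]]
26.7667 [-0.58 -0.69 -0.3 ]
```

View pics/s5.png

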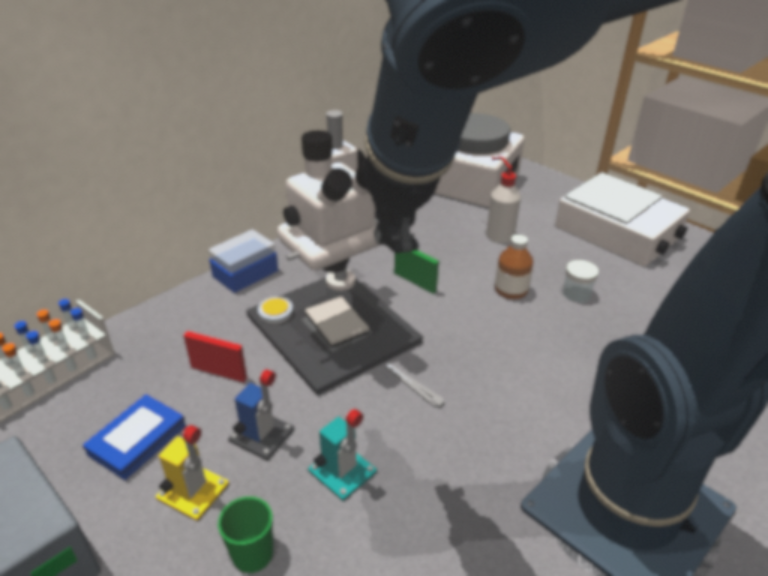

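The roller at (267,377) is upright again and the plate lies flat at (337,320). The bystanders haven't moved and the arm is clear of everything.

```bash
python3 -c "
from workcell import bot
print(bot.close_job())"
```

```text
the job is handed in; nothing more can be done
None
```

The job is handed in at about 27 s on the robot's clock, and my last checks found both steps done; closing it reports no verdict.

- **Plate:** I tipped it with the shut fingers, pushing lightly near the top of the white face from the front left. It lies flat, white face up, with its centre about 7 mm from the lens axis and its top 33–34 mm above the bench. The wrist force readings during the push stayed at noise level, about 1–2 N. The wrist hid the plate from the side camera at the approach, so I saw the result only after backing out.
- **Switch:** I swung the blue switch's lever to its +y side, about 43 mm at the roller (roughly 0.65 rad, past the 0.5 rad click). I held it there for more than 0.5 s, with about 3 N at the wrist, then eased it back. The roller measured at its starting position within a millimetre or so. The top camera could not see the roller during the hold, so the angle comes from the side camera alone.
- **Bystanders:** all were where they started in the last picture, by eye only. The arm was clear of everything, and no check failed.

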